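Blue-dial watch movement out of the dust box and onto the timing stand

ROBOT

A 6-joint arm with a two-finger parallel gripper is mounted at the origin on the work surface. World frame = base frame: x ahead of the robot, y to its left, z up, the work surface at z = 0. Lengths are in mm, angles in rad, forces in N, time in s.
With the tool pointing down it reaches from about 350 to 975 mm from the base axis. Payload 7.1 kg.
Tool frame: the origin (TCP) lies on the front face of the gripper's body, between the roots of the fingers; the fingertips stand 80 mm ahead of it and the grasp point (between the pads) lies 61 mm ahead of it; z points along the fingers, y is the line along which they close (so a half turn about z gives the same grasp; the last joint's range is limited). The gripper opens to 88 mm and grips with 3 to 60 N. Pads are 20 mm wide; open, the fingers measure 115 mm over their backs; the gripper's body (75 mm by 178 mm) begins 61 mm behind the grasp point.
Start: joints at [-0.019, 0.423, 1.63, -0, 1.089, -0.019], TCP at [624.984, 0.026, 302.675] pointing down, gripper open.
Joint ranges: [-3, 3], [-0.9, 2.11], [0.09, 2.58], [-1.31, 4.45], [0.11, 2.69], [-2.54, 2.54]. Speed limits (rad/s): [2.39, 2.39, 3.01, 3.14, 3.14, 3.14].

INTERFACE

Orientations are given as a rotation vector (axis times angle).
In Python, from workcell import readout, vision, close_job gives the robot as it stands.
- The arm moves only by the tool servo_tool, never from a script. Its argument "plan" is a list that holds one entry, the list of rows, each a list of 7 numbers: the gripper command: -1 is fully open, 1 is shut, values between are in proportion, then the shift along the world's x, y, z in units of 40 mm (1.0 is 40 mm), then the turn, a rotation vector about the world's x, y, z in units of 5 degrees (1.0 is 5 degrees). A call has 1 to 5 rows; each row shifts and turns the commanded pose from where the row before left it; what a row does not reach is not made up. A row lasts 1/12 s, in which the tool goes at most 41.7 mm and 7.16 degrees, less where a joint would pass 70% of its speed; a pose out of reach is approached as far as the arm can. A call is refused whole if a number of a shift passes 1 or a number of a turn 1, either way. A call with a gripper value outside its range is refused whole. The fingers move at their own pace and stop on an object; the grip force is fixed at half the most. Time passes only in rows, so rows that do not move let the fingers close. It gives the time, the measured TCP pose, the force, the opening and the grip force at its end, in the units of the state.
- readout.get_obs(): the state, without advancing time (a new reading comes with each control period).
- vision.get_image(name): name is "scene" or "side" or "wrist"; returns the picture (400x640x3 uint8, red, green, blue); there is no depth.
- vision.camera_params(name): a dict with "fx", "fy", "cx", "cy" (pixels), "rvec" (rotation vector, rad) and "tvec" (3), from world to camera coordinates, as OpenCV has them; the wrist camera has in their place "hand_eye" (4x4, takes a point from camera to tool coordinates, whose origin is the TCP and whose axes are the flange's). Camera axes: x right, y down, z forward; pixel columns grow to the right and rows downward; lengths in mm; the calibration is good to about 2 mm. A picture is of the moment at which its call begins: read the wrist's pose just before it. camera_params takes no time and is no camera call.
- close_job(): hands the job in; it is judged then, once.
The state is a dict: "t": time; "qpos": joint angles; "qvel": joint speeds; "joint_torque": joint torques, N m; "ee_pos": TCP position; "orientation": TCP orientation; "ft_force": force on the tool from outside, world axes, zero at the start; "moment": the same for the moment, N m; "width": finger opening in mm; "grasp_force": force on a finger pad.
Only numpy, scipy, OpenCV 4.12 (cv2) and the standard library are available. Lean on these libraries where they do the work, as an engineer would, in place of code of your own. Each camera call takes 0.05 s, during which the arm holds its last target. There are 200 camera calls.

TASK

Reach down through the round port in the roof of the dust box, lift the blue-dial watch movement off its post and out through the port, and set it dial up and centred on the small round red pad of the timing stand without dropping it. Let go of it there, and leave the white-dial movement resting on its own post.

Things in the scene. Friction and masses are not known exactly. Their poses are not given: they have to be found in the camera images.
- blue_movement: the movement to fetch, in a round brass holder: an upright disc 40 mm in diameter, 18 mm high, 50 to 100 g, blue dial on top. Origin: centre of its underside, z up through the dial. Its round side can be gripped from any direction. Starts within 3 mm of centre on one of the two posts in the dust box, under that post's port; which post varies.
- white_movement: the same holder, 40 mm in diameter and 18 mm high, with a white dial, on the other post; to be left alone. Origin: centre of its underside, z up.
- dust_box: fixed box 170 (x) by 330 (y) by 120 mm high, clear walls, white base and roof. Origin: centre of underside, on the bench; yaw varies. Roof 6 mm thick, upper face 120 mm above the bench, two round ports 130 mm wide with flat dark gaskets at y = +80 and -80 mm. Under each port's centre a post 22 mm in diameter, top 86 mm above the bench (34 mm below the roof's upper face); free space around it.
- pad (a point): centre of the flat top of the timing stand's round red pad, 60 mm above the bench. The pad is 28 mm in diameter (narrower than the movement) and 4 mm thick, on a stem 20 mm in diameter, on a fixed grey base 90 by 100 mm whose top is 22 mm above the bench; nothing else stands near the pad.
Not all that is in view belongs to the job. What is shaped like the blue_movement but turquoise is not meant.

How it is judged (in metres and radians):
On the way:
1. the blue-dial movement is lifted out through the port: its underside is above the dust box's roof (height (world z) of blue_movement above 0.125 m), for 0.1 s.
At the end, for the whole second after the job is handed in: The blue-dial movement lies released and at rest on the timing stand's pad, its centre within 13 mm of the pad's centre, dial up and flat within 10 degrees; the white-dial movement is upright within 10 mm of where it started (horizontal distance between blue_movement and pad below 0.013 m and z of blue_movement in the frame of pad between -0.003 and 0.004 m and angle between each of blue_movement, white_movement's own z axis and vertical below 0.17 rad and linear speed of blue_movement below 0.02 m/s and contact force between the fingers and blue_movement below 0.1 N and distance of white_movement from where it was at the start of the episode below 0.01 m); the robot touches nothing.
It fails at once if the white-dial movement is moved more than 15 mm or knocked off its post (distance of white_movement from where it was at the start of the episode above 0.015 m).
It fails at once if the blue-dial movement is dropped (falls free of the fingers faster than 0.5 m/s) (linear speed of blue_movement above 0.5 m/s and contact force between the fingers and blue_movement below 0.05 N).
It also fails if it takes over 43 s, if anything falls off the work surface, if the arm or the gripper's body presses on something with over 40 N, if the wrist force passes 120 N, or if a joint passes its speed limit or range.

## Working session

There is one attempt and no reset: what is moved stays moved. The work goes in short steps, Python scripts to look and compute and a tool call to move; the robot and the scene stay as the last step left them, time stands still between calls to the robot, and variables do not carry over. Pictures are saved under pics/ and viewed, at most 10 in all, crops included, and the job is handed in when it is done.

Besides the shell and the picture viewer there is one more tool, called after "Request:" as name([rows], argument=value, ...), one row to a line, values as JSON. servo_tool: Moves the arm, as the interface text tells. Its arguments: {"type":"object","properties":{"plan":{"type":"array"}},"required":["plan"]}

```bash
mkdir -p pics; cat > h.py <<'E'
import numpy as np, cv2
from workcell import readout, vision, close_job
def save(n,f):
    o=readout.get_obs(); im=vision.get_image(n); cv2.imwrite(f'pics/{f}.png',im[:,:,::-1]); return o,im
def ray(n,px,o=None):
    p=vision.camera_params(n); d=np.array([(px[0]-p['cx'])/p['fx'],(px[1]-p['cy'])/p['fy'],1.])
    if n=='wrist':
        H=np.array(p['hand_eye']); R=cv2.Rodrigues(np.array(o['orientation'],float))[0]
        return R@H[:3,3]+np.array(o['ee_pos']), R@H[:3,:3]@d
    R=cv2.Rodrigues(np.array(p['rvec'],float))[0]; return -R.T@np.array(p['tvec']).ravel(), R.T@d
def atz(n,px,z,o=None):
    c,d=ray(n,px,o); return c+d*(z-c[2])/d[2]
E
python3 - <<'E'
from h import *
o,a=save('scene','s0'); _,b=save('side','d0'); o,c=save('wrist','w0')
cv2.imwrite('pics/all.png',cv2.resize(np.vstack([np.hstack([a,b]),np.hstack([c,c*0])])[:,:,::-1],(800,500)))
print(o)
for n in('scene','side'): print(ray(n,(320,200)))
print(vision.camera_params('wrist'))
E
```

```text
{'t': 0.1, 'qpos': array([-1.90230430e-02,  4.23768541e-01,  1.63063493e+00,  3.08001992e-06,
        1.08857929e+00, -1.89775657e-02]), 'qvel': array([-0.0006685 , -0.00093871, -0.00187052, -0.00061016,  0.00051296,
       -0.00083611]), 'joint_torque': array([ 6.49496542e-04, -5.45618248e+01, -2.74323839e+01,  6.46709581e-02,
        1.88581715e-02,  1.54216096e-06]), 'ee_pos': array([6.24597788e+02, 1.95962621e-02, 3.01968384e+02]), 'orientation': array([-2.22078382e+00, -2.22067965e+00,  1.51084455e-03]), 'ft_force': array([ 0.67384927, -0.36627586,  0.54437229]), 'moment': array([ 0.0380977 , -0.02187719, -0.03096994]), 'grasp_force': 0.0, 'width': 87.9383754314686}
(array([955.86994451, 367.73575262, 918.81941679]), array([-0.42568219, -0.35717563, -0.83144188]))
(array([363.48273821, 937.66685197, 763.48280833]), array([ 0.16118522, -0.79171146, -0.58932504]))
{'fx': 314.7454900967546, 'fy': 314.7454900967546, 'cx': 318.6679988131673, 'cy': 198.4910119175993, 'hand_eye': array([[-6.07294315e-05, -9.55081014e-01, -2.96344822e-01,
         8.19258701e+01],
       [ 9.99999980e-01, -9.37277054e-07, -2.01907543e-04,
         2.62008060e-01],
       [ 1.92560303e-04, -2.96344828e-01,  9.55080994e-01,
        -8.14689149e+01],
       [ 0.00000000e+00,  0.00000000e+00,  0.00000000e+00,
         1.00000000e+00]])}
```

View pics/s0.png

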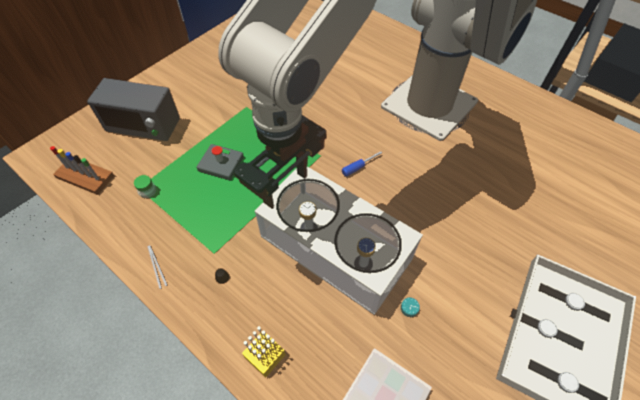

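View pics/w0.png

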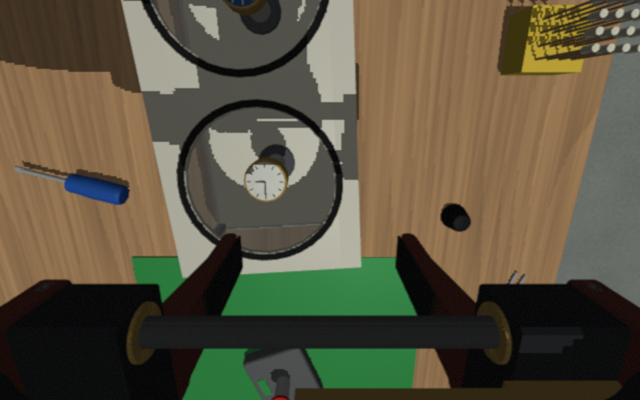

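The scene view shows the white dial at (307,209), the blue dial at (366,245) in the second port, and the red pad at (217,150). Possible confusions are the turquoise disc outside the box at (411,307), the blue screwdriver at (353,167) and the green pot at (145,185). I choose the disc in the port at (366,245) and check it in a close crop.

```bash
python3 - <<'E'
from h import *
a=cv2.imread('pics/s0.png'); d=cv2.imread('pics/d0.png')
c1=cv2.resize(a[195:295,310:430],(480,400),interpolation=cv2.INTER_CUBIC)
c2=cv2.resize(a[130:190,190:250],(320,320),interpolation=cv2.INTER_CUBIC)
out=np.zeros((600,800,3),np.uint8); out[:400,:480]=c1; out[:320,480:]=c2
out[400:600,:320]=cv2.resize(d,(320,200)); cv2.imwrite('pics/crop.png',out)
for n,p,z in(('scene',(366,244),104),('scene',(307,208),104),('scene',(217,150),60),('scene',(308,205),120),('scene',(368,243),120)): print(p,atz(n,p,z).round(1))
E
```

```text
(366, 244) [561.4 167.2 104. ]
(307, 208) [574.7   9.3 104. ]
(217, 150) [ 571.6 -311.5   60. ]
(308, 205) [574.7  12.8 120. ]
(368, 243) [564.5 172.9 120. ]
```

View pics/crop.png

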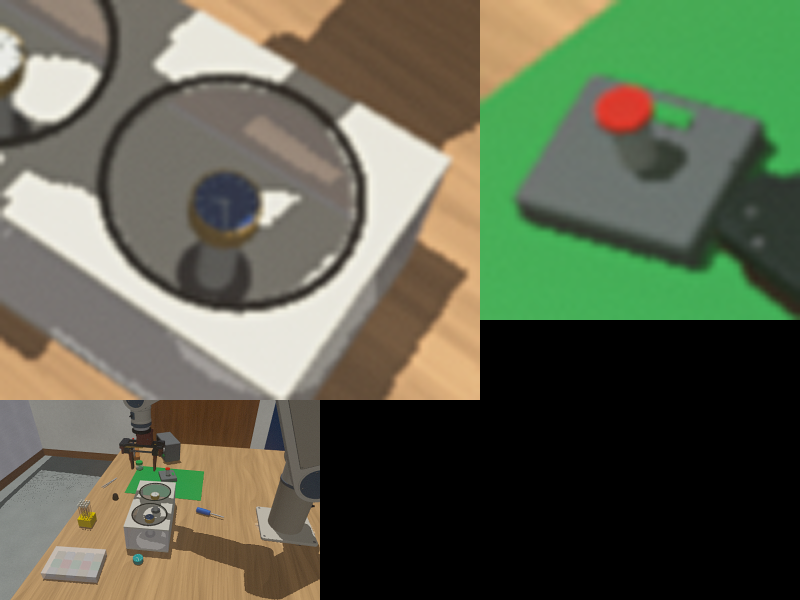

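View pics/d0.png

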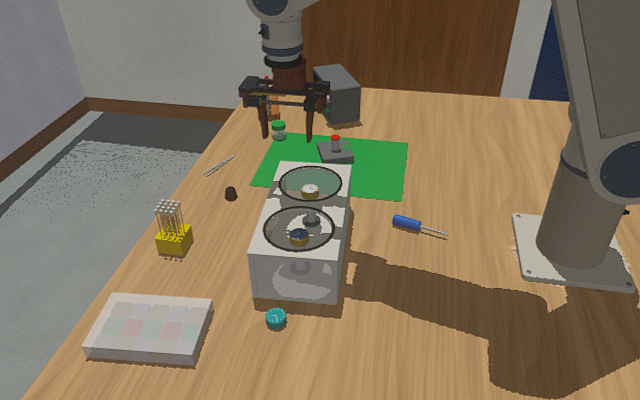

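The crop confirms a blue dial on a brass holder at (366.5,245.7) inside the far port, and the red pad at (217,150). In the side view the blue dial is at (298,234), the white at (310,189) and the pad at (335,138). I cross-check the positions between views.

```bash
python3 - <<'E'
from h import *
o=readout.get_obs()
for n,p,z in(('scene',(366.5,245.3),104),('side',(298,234),104),('wrist',(265,182),104),('scene',(307,208.5),104),('side',(310,188),104),('scene',(217.2,150.2),60),('side',(335.5,138),60)): print(n,p,atz(n,p,z,o).round(1))
E
```

```text
scene (366.5, 245.3) [563.2 169.9 104. ]
side (298, 234) [564.9 172.7 104. ]
wrist (265, 182) [575.5  11.  104. ]
scene (307, 208.5) [575.7  10.2 104. ]
side (310, 188) [574.8  10.8 104. ]
scene (217.2, 150.2) [ 571.7 -310.6   60. ]
side (335.5, 138) [ 569.9 -302.4   60. ]
```

Request:
servo_tool([
  [[-0.45,-0.305,0.855,0,0,0,0],[-0.45,-0.305,0.855,0,0,0,0],[-0.45,-0.305,0.855,0,0,0,0],[-0.45,-0.305,0.855,0,0,0,0],[-0.45,-0.305,0.855,0,0,0,0]],
])

```text
t: 0.57
ee_pos: [563.1, 172.3, 302.5]
orientation: [-2.222, -2.221, 0.001]
ft_force: [1.0, -0.2, -0.3]
width: 64.1
grasp_force: 0.0
```

Request:
servo_tool([
  [[-0.45,0,0,0,0,0,0],[-0.45,0,0,0,0,0,0],[-0.45,0,0,0,0,0,0]],
])

```text
t: 0.82
ee_pos: [564.0, 170.8, 302.5]
orientation: [2.22, 2.222, -0.001]
ft_force: [-0.4, -0.7, -0.2]
width: 63.6
grasp_force: 0.0
```

```bash
python3 - <<'E'
from h import *
o,c=save('wrist','w1'); print(o['ee_pos'],o['width'],o['qpos'],o['t'])
E
```

```text
[564.04510385 170.820832   302.54334398] 63.62070490800289 [ 2.74022925e-01  3.71403252e-01  1.71086036e+00 -4.33012874e-04
  1.05954420e+00  2.73443551e-01] 0.8167
```

View pics/w1.png

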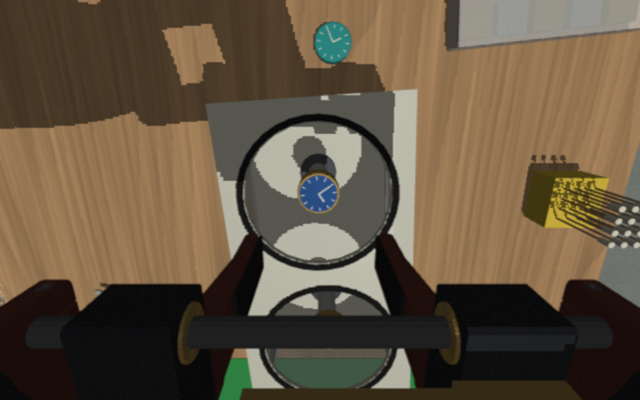

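The blue dial is at (319,193), giving about (564.3,171.1). That agrees with the other views and is directly under the gripper, so I descend.

Request:
servo_tool([
  [[-0.45,0,0,-0.8,0,0,0],[-0.45,0,0,-0.8,0,0,0],[-0.45,0,0,-0.8,0,0,0],[-0.45,0,0,-0.63,0,0,0],[-0.45,0,0,-0.63,0,0,0]],
])

```text
t: 1.28
ee_pos: [564.3, 169.2, 154.7]
orientation: [-2.224, -2.219, 0.001]
ft_force: [0.3, -0.3, 0.6]
width: 63.7
grasp_force: 0.0
```

Request:
servo_tool([
  [[-0.45,0,0,0,0,0,0],[-0.45,0,0,0,0,0,0]],
])

```text
t: 1.45
ee_pos: [563.8, 169.6, 155.3]
orientation: [-2.222, -2.218, 0.004]
ft_force: [1.3, -0.1, 0.4]
width: 63.3
grasp_force: 0.0
```

Request:
servo_tool([
  [[0.3,0,0,0,0,0,0],[0.3,0,0,0,0,0,0],[0.3,0,0,0,0,0,0],[0.3,0,0,0,0,0,0],[0.3,0,0,0,0,0,0]],
])

```text
t: 1.87
ee_pos: [564.6, 171.2, 157.6]
orientation: [2.22, 2.221, 0.003]
ft_force: [-0.2, -1.0, 6.1]
width: 38.8
grasp_force: 30.0
```

Gripped (38.8 mm, 30 N). Lifting.

Request:
servo_tool([
  [[0.3,0,0,0.2,0,0,0],[0.3,0,0,0.5,0,0,0],[0.3,0,0,0.7,0,0,0],[0.3,0,0,0.7,0,0,0],[0.3,0,0,0.7,0,0,0]],
])

```text
t: 2.28
ee_pos: [563.5, 171.0, 269.8]
orientation: [-2.221, -2.221, 0.001]
ft_force: [0.6, 0.8, -1.2]
width: 38.3
grasp_force: 30.0
```

Request:
servo_tool([
  [[0.3,0,0,0.5,0,0,0],[0.3,0,0,0.3,0,0,0],[0.3,0,0,0,0,0,0],[0.3,0,0,0,0,0,0]],
])

```text
t: 2.62
ee_pos: [563.8, 171.1, 300.4]
orientation: [2.221, 2.221, 0.001]
ft_force: [-1.0, 0.2, -0.9]
width: 38.3
grasp_force: 30.0
```

```bash
python3 - <<'E'
from h import *
o,c=save('wrist','w2'); print(o['ee_pos'],o['width'],o['t'])
E
```

```text
[563.78068472 171.05412992 300.37375722] 38.26698594397135 2.6167
```

View pics/w2.png

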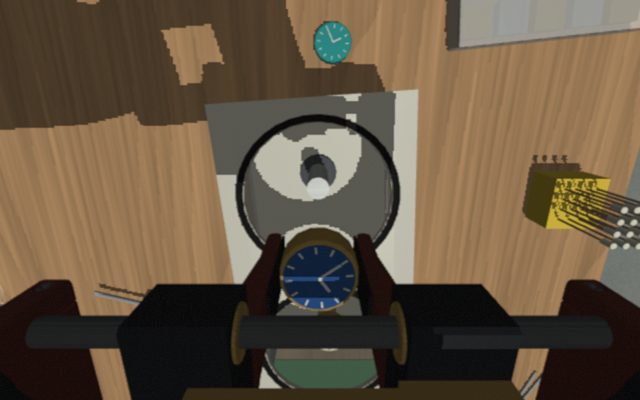

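The movement is held level at about (319,277), centred on the TCP within about 1 mm. The post at (318,187) is empty. Moving to the pad.

Request:
servo_tool([
  [[0.3,0,-0.3,0,0,0,0],[0.3,0,-0.6,0,0,0,0],[0.3,0,-0.8,0,0,0,0],[0.3,0,-0.8,0,0,0,0],[0.3,0,-0.8,0,0,0,0]],
])

```text
t: 3.08
ee_pos: [563.0, 37.2, 298.5]
orientation: [-2.219, -2.221, 0.004]
ft_force: [0.0, -1.0, -0.2]
width: 38.4
grasp_force: 30.0
```

Request:
servo_tool([
  [[0.3,0,-0.8,0,0,0,0],[0.3,0,-0.8,0,0,0,0],[0.3,0,-0.8,0,0,0,0],[0.3,0,-0.8,0,0,0,0],[0.3,0.1,-0.8,0,0,0,0]],
])

```text
t: 3.5
ee_pos: [566.3, -123.1, 298.5]
orientation: [-2.22, -2.219, 0.003]
ft_force: [0.6, -0.2, -0.9]
width: 38.5
grasp_force: 30.0
```

Request:
servo_tool([
  [[0.3,0.1,-0.8,0,0,0,0],[0.3,0,-0.8,0,0,0,0],[0.3,0,-0.8,0,0,0,0],[0.3,0,-0.8,0,0,0,0],[0.3,0,-0.8,0,0,0,0]],
])

```text
t: 3.92
ee_pos: [570.6, -283.0, 298.3]
orientation: [-2.22, -2.219, 0.002]
ft_force: [0.2, -0.1, -1.2]
width: 38.5
grasp_force: 30.0
```

Request:
servo_tool([
  [[0.3,0,-0.5,0,0,0,0],[0.3,0,-0.2,0,0,0,0],[0.3,0,0,0,0,0,0],[0.3,0,0,0,0,0,0]],
])

```text
t: 4.25
ee_pos: [571.2, -308.6, 299.0]
orientation: [-2.221, -2.219, 0.0]
ft_force: [-0.5, -0.2, -0.3]
width: 37.7
grasp_force: 30.0
```

```bash
python3 - <<'E'
from h import *
o,c=save('wrist','w3'); print(o['ee_pos'],o['orientation'],o['width'],o['qpos'],o['t'])
m=((c[...,0]>150)&(c[...,1]<80)&(c[...,2]<80)).astype(np.uint8)
n,l,s,ce=cv2.connectedComponentsWithStats(m)
for i in range(1,n):
    if s[i,4]>30: print(s[i],ce[i],atz('wrist',ce[i],60,o))
E
```

```text
[ 571.24578975 -308.62326935  299.01345181] [-2.22057856e+00 -2.21881299e+00  4.79073113e-04] 37.739695130623296 [-5.13796772e-01  4.63274018e-01  1.57447488e+00  4.12924500e-04
  1.10630354e+00 -5.13186794e-01] 4.25
[307 173  26  26 518] [319.71814672 185.47104247] [ 572.07547089 -311.4222607    60.        ]
```

View pics/w3.png

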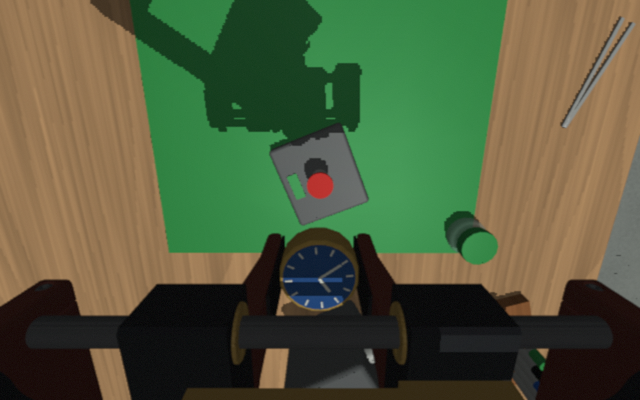

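The red pad is at (319.7,185.5), giving about (572,-311), which agrees with the scene view. Small correction, then down.

Request:
servo_tool([
  [[0.3,0.02,-0.08,-0.3,0,0,0],[0.3,0,0,-0.7,0,0,0],[0.3,0,0,-0.8,0,0,0],[0.3,0,0,-0.8,0,0,0],[0.3,0,0,-0.7,0,0,0]],
])

```text
t: 4.72
ee_pos: [572.4, -310.5, 165.9]
orientation: [-2.219, -2.223, 0.0]
ft_force: [0.1, 0.5, -1.4]
width: 38.3
grasp_force: 30.0
```

Request:
servo_tool([
  [[0.3,0,0,-0.4,0,0,0],[0.3,0,0,-0.3,0,0,0],[0.3,0,0,0,0,0,0],[0.3,0,0,0,0,0,0],[0.3,0,0,0,0,0,0]],
])

```text
t: 5.13
ee_pos: [573.6, -312.2, 141.4]
orientation: [2.22, 2.221, 0.001]
ft_force: [-0.1, 0.1, -0.2]
width: 37.7
grasp_force: 30.0
```

Request:
servo_tool([
  [[0.3,0,0,-0.05,0,0,0],[0.3,0,0,-0.05,0,0,0],[0.3,0,0,-0.05,0,0,0],[0.3,0,0,0,0,0,0],[0.3,0,0,0,0,0,0]],
])

```text
t: 5.55
ee_pos: [572.8, -312.2, 134.4]
orientation: [2.221, 2.221, 0.0]
ft_force: [0.5, -1.0, -1.1]
width: 38.2
grasp_force: 30.0
```

Lowering about 1 mm at a time until contact.

Request:
servo_tool([
  [[0.3,0,0,-0.04,0,0,0],[0.3,0,0,0,0,0,0],[0.3,0,0,0,0,0,0]],
])

```text
t: 5.8
ee_pos: [572.7, -312.1, 132.6]
orientation: [-2.221, -2.221, 0.0]
ft_force: [0.6, -0.1, -1.5]
width: 38.4
grasp_force: 30.0
```

Request:
servo_tool([
  [[0.3,0,0,-0.03,0,0,0],[0.3,0,0,0,0,0,0],[0.3,0,0,0,0,0,0]],
])

```text
t: 6.05
ee_pos: [572.9, -312.2, 131.6]
orientation: [2.221, 2.221, 0.0]
ft_force: [0.3, 0.2, 1.2]
width: 38.5
grasp_force: 30.0
```

Request:
servo_tool([
  [[0.3,0,0,-0.02,0,0,0],[0.3,0,0,0,0,0,0],[0.3,0,0,0,0,0,0]],
])

```text
t: 6.3
ee_pos: [572.9, -312.3, 131.6]
orientation: [2.221, 2.221, 0.0]
ft_force: [-2.7, 1.3, 9.0]
width: 38.4
grasp_force: 30.0
```

```bash
python3 - <<'E'
from h import *
o,a=save('scene','s4'); _,b=save('side','d4')
cv2.imwrite('pics/c4.png',np.hstack([cv2.resize(x,(400,400),interpolation=cv2.INTER_CUBIC) for x in(a[110:190,180:260,::-1],b[90:170,295:375,::-1])]))
print(o['ee_pos'],o['ft_force'])
E
```

```text
[ 572.89743178 -312.25454284  131.61812027] [-2.72611017  1.26143997  9.01580907]
```

View pics/c4.png

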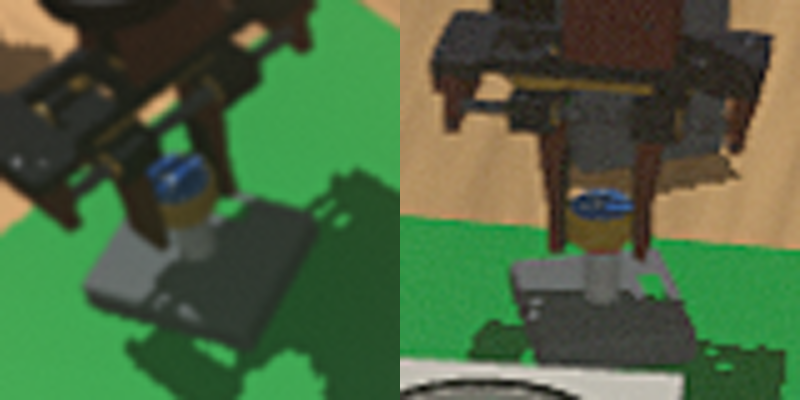

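Contact at 9 N. In both views the holder sits centred over the stem, around (185,210) and (600,235). Releasing by opening slowly.

Request:
servo_tool([
  [[0.05,0,0,0,0,0,0],[-0.05,0,0,0,0,0,0],[-0.2,0,0,0,0,0,0],[-0.45,0,0,0,0,0,0],[-0.45,0,0,0,0,0,0]],
])

```text
t: 6.82
ee_pos: [572.7, -312.1, 130.5]
orientation: [-2.221, -2.221, 0.0]
ft_force: [-0.6, 0.1, 0.1]
width: 61.7
grasp_force: 0.0
```

Request:
servo_tool([
  [[-0.45,0,0,0,0,0,0],[-0.45,0,0,0.3,0,0,0],[-0.45,0,0,0.7,0,0,0],[-0.45,0,0,0.8,0,0,0],[-0.45,0,0,0.8,0,0,0]],
])

```text
t: 7.23
ee_pos: [572.5, -312.0, 236.1]
orientation: [-2.221, -2.221, 0.0]
ft_force: [-0.2, -0.5, -0.2]
width: 64.1
grasp_force: 0.0
```

Request:
servo_tool([
  [[-0.45,0,0,0.8,0,0,0],[-0.45,0,0,0.4,0,0,0],[-0.45,0,0,0,0,0,0],[-0.45,0,0,0,0,0,0],[-0.45,0,0,0,0,0,0]],
])

```text
t: 7.65
ee_pos: [572.2, -311.8, 281.8]
orientation: [-2.22, -2.22, 0.001]
ft_force: [0.0, -0.0, -0.4]
width: 63.7
grasp_force: 0.0
```

```bash
python3 - <<'E'
from h import *
o,c=save('wrist','w5'); print(o['ee_pos'],o['orientation'],o['width'],o['t'])
m=((c[...,2]>90)&(c[...,0]<80)&(c[...,2]>c[...,1]*1.3)).astype(np.uint8)
m=cv2.morphologyEx(m,cv2.MORPH_CLOSE,np.ones((5,5)))
n,l,s,ce=cv2.connectedComponentsWithStats(m)
for i in range(1,n):
    if s[i,4]>100: print(s[i],ce[i],atz('wrist',ce[i],78,o))
E
```

```text
[ 572.16180116 -311.82569692  281.78312461] [-2.22038470e+00 -2.22037619e+00  6.56289623e-04] 63.65736303602044 7.65
[302 176  36  35 967] [319.78800414 192.54498449] [ 573.14475321 -312.37953491   78.        ]
```

View pics/w5.png

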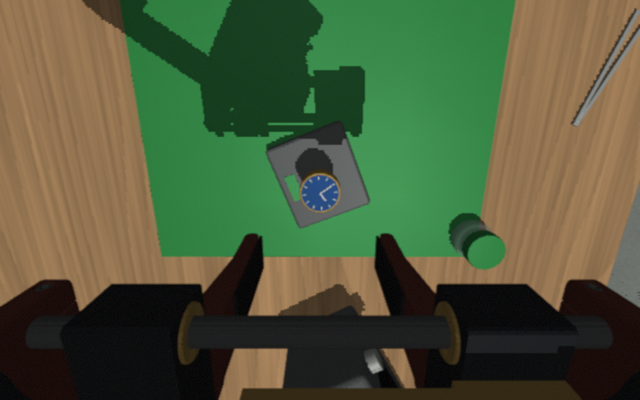

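The blue dial lies flat at (320,192.5), giving (573,-312). That is about 1.5 mm from the pad centre, and the gripper is clear.

```bash
python3 -c "
from workcell import close_job; print(close_job())"
```

```text
the job is handed in; nothing more can be done
None
```

The blue-dial movement is released dial up on the red pad, measured about 1.5 mm from its centre; the white one was not approached (not re-imaged at the end), and I handed the job in at about 8 s without seeing a verdict.

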